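Collect the stir bars in one corner of the tray

TASK

Slide the blue tray of stir bars along the bench, without lifting it, until its yellow corner sits in the angle of the orange tape L, sides parallel to the tape, and let it come to rest flat there. Then raise the end of the tray with the black handle, the yellow corner still resting on the bench at the tape, until all four white stir bars have slid down together into the yellow corner, and finish holding it still and tilted like that (by roughly 20 to 40 degrees), without letting go. Keep the stir bars in the tray, and leave the other things on the bench where they are.

Things in the scene. Friction and masses are not known exactly. Their poses are not given: they have to be found in the camera images.
- tray: Blue square open plastic tray, 170 x 170 mm outside, 40 mm high, walls 4 mm, floor 5 mm thick, about 0.3 to 0.55 kg, loose on the bench (friction about 0.6). Origin: centre of its underside; z up, x and y along its sides. The yellow corner is the one at +x +y; the black handle stands over the corner diagonally across (-x -y).
- tray_corner (a point): Outer tip of the tray's yellow corner at its underside: 85, 85, 0 mm in the tray's frame.
- tray_pocket (a point): Inside of the yellow corner, on the tray's inner floor: 81, 81, 5 mm in the tray's frame. The stir bars must end near here.
- tray_handle (a point): Middle of the black handle: a rigid, level round bar, 12 mm thick, 59 mm long, at -62, -62, 72 mm in the tray's frame, running across the corner (along +x -y of the tray), with 26 mm free between it and the rim's level. A 12 mm post at each end joins it to the walls. Take it mid-bar from above, fingers closing along the tray's diagonal; being round, it can turn a little in the fingers.
- mark: Angle of orange tape stuck flat on the bench (no height). Origin: the inside corner of the L; the tape, 22 mm wide, lies just outside it, its two legs (128 mm long) running towards -x and -y of its frame. The tray belongs inside the L: tray_corner at this origin, the tray's x and y along the mark's x and y.
- bar0: White oval stir bar, one of four alike: a round-ended rod 20 mm long (its own x), 12 mm thick, 12 g, slippery, free to roll and slide on the tray's floor. Origin: its centre.
- bar1: White oval stir bar, one of four alike: a round-ended rod 20 mm long (its own x), 12 mm thick, 12 g, slippery, free to roll and slide on the tray's floor. Origin: its centre.
- bar2: White oval stir bar, one of four alike: a round-ended rod 20 mm long (its own x), 12 mm thick, 12 g, slippery, free to roll and slide on the tray's floor. Origin: its centre.
- bar3: White oval stir bar, one of four alike: a round-ended rod 20 mm long (its own x), 12 mm thick, 12 g, slippery, free to roll and slide on the tray's floor. Origin: its centre.
- beaker: Glass beaker, 70 mm wide, 95 mm high; leave alone. Origin: centre of its underside.
- buffer_bottle: White bottle with yellow label and blue cap, 56 mm wide, 130 mm high; leave alone. Origin: centre of its underside.
- amber_jar: Small amber jar with black lid, 52 mm wide, 75 mm high; leave alone. Origin: centre of its underside.
- petri_dish: Clear round dish lying flat, 94 mm wide, 16 mm high; leave alone. Origin: centre of its underside.
- marker_pen: White and green marker pen lying flat, 130 mm long (its x), 16 mm thick; leave alone. Origin: near its middle, underside.
- wash_bottle: Red wash bottle with a pointed top, 64 mm wide, 185 mm high; leave alone. Origin: centre of its underside.
Mind the look-alikes: they are no part of the job. Several things look just like the tray: the one meant starts nearest to the robot's base.

How it is judged:
On the way:
1. the tray stands flat and still with its yellow corner in the tape angle (within 20 mm), its sides parallel to the tape (within 0.17 rad), the bars in it (horizontal distance between tray_corner and mark below 0.02 m and angle between the x axis of tray and the x axis of mark, either way round below 0.17 rad and angle between tray's own z axis and vertical below 0.06 rad and height (world z) of each of tray_corner, tray below 0.008 m and linear speed of tray below 0.02 m/s and x of bar0 in the frame of tray between -0.085 and 0.085 m and y of bar0 in the frame of tray between -0.085 and 0.085 m and z of bar0 in the frame of tray between 0 and 0.04 m and x of bar1 in the frame of tray between -0.085 and 0.085 m and y of bar1 in the frame of tray between -0.085 and 0.085 m and z of bar1 in the frame of tray between 0 and 0.04 m and x of bar2 in the frame of tray between -0.085 and 0.085 m and y of bar2 in the frame of tray between -0.085 and 0.085 m and z of bar2 in the frame of tray between 0 and 0.04 m and x of bar3 in the frame of tray between -0.085 and 0.085 m and y of bar3 in the frame of tray between -0.085 and 0.085 m and z of bar3 in the frame of tray between 0 and 0.04 m and x of tray in the frame of mark below -0.03 m and y of tray in the frame of mark below -0.03 m), for 0.2 s.
At the end, for the whole second after the job is handed in: Fingers hold the tray still, tilted 16 to 45 degrees, handle above 105 mm, yellow corner on the bench (12 mm) within 30 mm of the tape angle; all four bars at rest in the tray, centres within 80 mm of its yellow inside corner; no bystander props the tray (horizontal distance between tray_corner and mark below 0.03 m and angle between the x axis of tray and the x axis of mark, either way round below 0.6 rad and angle between tray's own z axis and vertical between 0.28 and 0.78 rad and height (world z) of tray_corner below 0.012 m and height (world z) of tray_handle above 0.105 m and contact force between the fingers and tray above 1 N and linear speed of tray below 0.03 m/s and distance between each of bar0, bar1, bar2, bar3 and tray_pocket below 0.08 m and x of each of bar0, bar1, bar2, bar3 in the frame of tray below 0.085 m and y of each of bar0, bar1, bar2, bar3 in the frame of tray below 0.085 m and z of bar0 in the frame of tray between 0 and 0.04 m and z of bar1 in the frame of tray between 0 and 0.04 m and z of bar2 in the frame of tray between 0 and 0.04 m and z of bar3 in the frame of tray between 0 and 0.04 m and linear speed of each of bar0, bar1, bar2, bar3 below 0.05 m/s and contact force between each of beaker, buffer_bottle, amber_jar, petri_dish, marker_pen, wash_bottle and tray below 0.3 N and x of tray in the frame of mark below -0.03 m and y of tray in the frame of mark below -0.03 m); the arm keeps its last pose, push and grip.
It fails at once if the tray is lifted off the bench away from the tape mark (height (world z) of tray above 0.02 m and horizontal distance between tray_corner and mark above 0.06 m).
It fails at once if the tray is tipped past 55 degrees (angle between tray's own z axis and vertical above 0.96 rad).
It fails at once if a stir bar leaves the tray (not (x of bar0 in the frame of tray between -0.1 and 0.1 m and y of bar0 in the frame of tray between -0.1 and 0.1 m) or not (x of bar1 in the frame of tray between -0.1 and 0.1 m and y of bar1 in the frame of tray between -0.1 and 0.1 m) or not (x of bar2 in the frame of tray between -0.1 and 0.1 m and y of bar2 in the frame of tray between -0.1 and 0.1 m) or not (x of bar3 in the frame of tray between -0.1 and 0.1 m and y of bar3 in the frame of tray between -0.1 and 0.1 m)).
It fails at once if another thing on the bench is moved by more than 20 mm or tipped (distance of any of beaker, buffer_bottle, amber_jar, petri_dish, marker_pen, wash_bottle from where it was at the start of the episode above 0.02 m or angle between any of beaker, buffer_bottle, amber_jar, petri_dish, wash_bottle's own z axis and vertical above 0.3 rad).
It also fails if it takes over 43 s, if anything falls off the work surface, if the arm or the gripper's body presses on something with over 40 N, if the wrist force passes 120 N, or if a joint passes its speed limit or range.

ROBOT

A 6-joint arm with a two-finger parallel gripper is mounted at the origin on the work surface. World frame = base frame: x ahead of the robot, y to its left, z up, the work surface at z = 0. Lengths are in m, angles in rad, forces in N, time in s.
With the tool pointing down it reaches from about 0.275 to 0.75 m from the base axis. Payload 10.2 kg.
Tool frame: the origin (TCP) lies midway between the tips of the shut fingers; the grasp point (between the pads) lies 19 mm behind it (env.hold_point_z is the distance from the TCP to the grasp point, in m); z points along the fingers, y is the line along which they close (so a half turn about z gives the same grasp; the last joint's range is limited). The gripper opens to 85 mm and grips with 20 to 120 N. Pads are 22 mm wide; open, the fingers measure 114 mm over their backs; the gripper's body (76 mm by 85 mm) begins 54 mm behind the grasp point. The pads swing forward as they close: fully open they stand 13 mm farther back than shut.
Start: joints at [0.905, 0.313, 1.498, -0, 1.331, -0.223], TCP at [0.225, 0.474, 0.231] pointing down, gripper open.
Joint ranges: [-2.94, 2.94], [-0.97, 2.17], [0.19, 2.56], [-1.23, 4.37], [0.02, 3.11], [-2.88, 2.88]. Speed limits (rad/s): [2.39, 2.39, 3.01, 3.14, 3.14, 3.14].

INTERFACE

Orientations are given as a unit quaternion [x, y, z, w].
In Python, from bench import env, kinematics, monitor, eyes, job gives the robot as it stands. The module is installed in compiled form; this text tells all that it offers. Calls block until the motion is done:
- env.reach(position, orientation): joint-space move of the TCP to a pose.
- env.movel(position, velocity=0.15, frame=None, guard=None): straight line of the TCP; frame=None keeps the orientation; velocity is the mean speed in m/s. With guard (N) it stops when the force on the tool has changed by that much, and returns True; else False.
- env.set_joints(angles): joint-space move.
- env.release() and env.close_gripper(effort=None): open the fingers fully, or close them until they stop; effort is the grip in N (None keeps the last).
- env.hold(seconds).
- kinematics.ik(position, orientation): joint angles nearest the present ones, or None.
- monitor.sense(): the state.
- eyes.grab_frame(name): name is "scene" or "top"; returns a dict with "frame" (480x640x3 uint8, red, green, blue), "mtx" (3x3 intrinsics, pixels), "k1" (the pictures are not rectified: a ray, as slopes to the right and down, at radius r is drawn at 1 + k1 r^2 times it, then the intrinsics apply), "view" (4x4, takes a point from world to camera coordinates). Camera axes: x right, y down, z forward; pixel columns grow to the right and rows downward; lengths in m; the calibration is good to about 2 mm. A picture is of the moment at which its call begins. There is no depth.
A pose or a line that the arm cannot do raises env.MotionError and nothing moves.
- job.hand_in(): hands the job in; it is judged then, once.
The state is a dict: "clock": time; "joints": joint angles; "qvel": joint speeds; "joint_efforts": joint torques, N m; "position": TCP position; "ee_rot": TCP orientation; "contact_force": force on the tool from outside, world axes, zero at the start; "ft_torque": the same for the moment, N m; "finger_gap": opening from 0.0 (shut) to 1.0 (fully open); "gripper_force": force on a finger pad.
Only numpy, scipy, OpenCV 4.12 (cv2) and the standard library are available. Lean on these libraries where they do the work, as an engineer would, in place of code of your own. Each camera call takes 0.05 s, during which the arm holds its last target. There are 200 camera calls.

## Working session

There is one attempt and no reset: what is moved stays moved. The work goes in short steps, each a Python script; the robot and the scene stay as the last script left them, time stands still between calls to the robot, and variables do not carry over. Pictures are saved under pics/ and viewed, at most 10 in all, crops included, and the job is handed in when it is done.

```bash
mkdir -p pics; python3 - <<'E'
from bench import env, kinematics, monitor, eyes, job
import cv2, numpy as np, pickle
d={}
for n in("top","scene"):
    f=eyes.grab_frame(n); d[n]={k:np.array(f[k]) for k in("frame","mtx","k1","view")}
    cv2.imwrite(f"pics/{n}0.png",f["frame"][:,:,::-1]); print(n,f["mtx"],f["k1"],np.round(f["view"],3))
pickle.dump(d,open("f0.pkl","wb"))
s=monitor.sense();print(s["clock"],s["position"],s["ee_rot"],env.hold_point_z)
E
```

```text
top [[458.23236549   0.         323.61068087]
 [  0.         458.23236549 238.9002365 ]
 [  0.           0.           1.        ]] 0.0046328822859066105 [[-0.011 -1.     0.017 -0.089]
 [-0.998  0.01  -0.06   0.576]
 [ 0.06  -0.018 -0.998  1.249]
 [ 0.     0.     0.     1.   ]]
scene [[515.81714801   0.         323.32926857]
 [  0.         515.81714801 235.5581049 ]
 [  0.           0.           1.        ]] -0.0071019408643566385 [[-0.831  0.556 -0.01   0.533]
 [ 0.477  0.704 -0.526 -0.192]
 [-0.286 -0.442 -0.85   1.397]
 [ 0.     0.     0.     1.   ]]
0.1 [0.22483739 0.47419989 0.23081299] [ 2.19592743e-01  9.75591482e-01 -4.86057312e-04 -2.26672225e-04] 0.0187
```

View pics/top0.png

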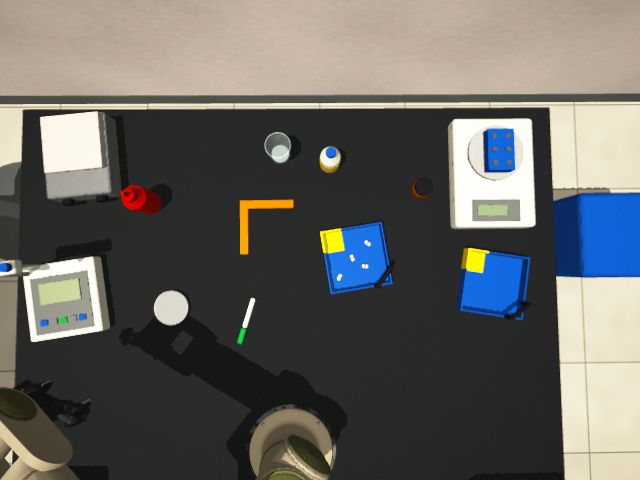

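View pics/scene0.png

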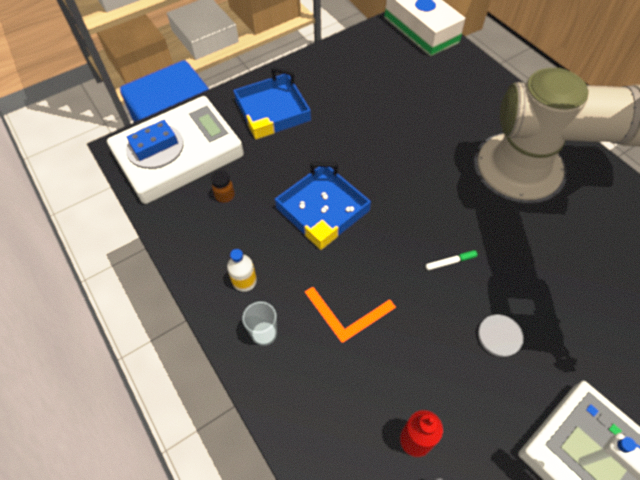

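Several things look like the tray. In the top view, tray A (357,258) holds four bars, tray B (495,283) is empty, and the blue bin (610,235) is on the floor. A is nearer the base at (290,445) and is the only one with bars. I'll fit poses and confirm A in an enlarged crop.

```bash
cat > h.py <<'E'
import numpy as np, cv2
from scipy.optimize import minimize
from scipy.spatial.transform import Rotation as R
def proj(f,P):
    P=np.atleast_2d(P).astype(float); V=f["view"]
    return cv2.projectPoints(P,cv2.Rodrigues(V[:3,:3])[0],V[:3,3],f["mtx"],np.array([float(f["k1"]),0,0,0]))[0][:,0]
def ray(f,uv,z):
    n=cv2.undistortPoints(np.float64([[uv]]),f["mtx"],np.array([float(f["k1"]),0,0,0]))[0,0]
    V=f["view"]; d=V[:3,:3].T@np.r_[n,1]; c=-V[:3,:3].T@V[:3,3]; return c+d*(z-c[2])/d[2]
def blob(m,near):
    n,l,s,c=cv2.connectedComponentsWithStats(cv2.morphologyEx(m.astype(np.uint8),cv2.MORPH_CLOSE,np.ones((3,3))))
    i=min((i for i in range(1,n) if s[i,4]>150),key=lambda i:np.hypot(*(c[i]-near))); return l==i
def hsv(f): return cv2.cvtColor(f["frame"],cv2.COLOR_RGB2HSV)
def bluemask(f):
    h=hsv(f); return ((h[...,0]>15)&(h[...,0]<130)&(h[...,1]>150)&(h[...,2]>60)&~((h[...,0]>32)&(h[...,0]<95)))&(h[...,0]>=24)
def orange(f):
    h=hsv(f); return (h[...,0]>=8)&(h[...,0]<23)&(h[...,1]>170)&(h[...,2]>150)
def soft(f,polys):
    """anti-aliased raster of the union of convex hulls"""
    S=4; im=np.zeros((480*S,640*S),np.uint8)
    for q in polys:
        p=cv2.convexHull(np.float32((proj(f,q)+.5)*S)); cv2.fillConvexPoly(im,np.int32(np.round(p*16)),255,shift=4)
    return cv2.resize(im,(640,480),interpolation=cv2.INTER_AREA)/255.
def fit(frames,masks,model,x0):
    def cost(p):
        c,s=np.cos(p[2]),np.sin(p[2]); M=np.array([[c,-s],[s,c]])
        return sum(np.abs(soft(f,[np.c_[q[:,:2]@M.T+p[:2],q[:,2]] for q in model])-m).sum() for f,m in zip(frames,masks))
    x0=np.array(x0); r=minimize(cost,x0,method="Nelder-Mead",options=dict(initial_simplex=x0+np.r_[np.zeros((1,3)),np.diag([.01,.01,.1])],xatol=1e-4,fatol=1,maxiter=150))
    return r.x,r.fun
a=.085
TRAY=[np.array([[x,y,z] for x in(-a,a) for y in(-a,a) for z in(0,.04)])]
w,L=.022,.128
def rect(x0,x1,y0,y1): return np.array([[x,y,0] for x in(x0,x1) for y in(y0,y1)])
MARK=[rect(-L,w,0,w),rect(0,w,-L,w)]
E
python3 - <<'E'
import pickle; from h import *
d=pickle.load(open("f0.pkl","rb")); T,S=d["top"],d["scene"]
ct=ray(T,(357,258),.03); print("A centre",ct,np.hypot(*ct[:2])," B",ray(T,(495,283),.03), "mark",ray(T,(249,209),0), ray(S,(344,331),0))
print("A scene px",proj(S,ct))
for nm,fr in(("top",[T]),("scene",[S]),("both",[T,S])):
    ms=[blob(bluemask(f),proj(f,ct)[0]) for f in fr]; print(nm,"tray",fit(fr,ms,TRAY,[ct[0],ct[1],.1]),[m.sum() for m in ms])
    m0=ray(T,(249,209),0); ms=[blob(orange(f),proj(f,m0)[0]) for f in fr]; print(nm,"mark",fit(fr,ms,MARK,[m0[0],m0[1],0]),[m.sum() for m in ms])
for n,uv in dict(pen_end=(253,299),pen=(240,342),beaker=(280,158),bottle=(330,168),jar=(421,192)).items(): print(n,ray(T,uv,0))
c=np.hstack([cv2.resize(T["frame"][205:310,295:405],(420,400)),cv2.resize(S["frame"][150:255,270:380],(380,400))])
cv2.imwrite("pics/crop.png",c[:,:,::-1])
E
```

```text
A centre [ 0.52099781 -0.18585643  0.03      ] 0.5531557894424805  B [ 0.44850848 -0.5631397   0.03      ] mark [0.66226535 0.11286407 0.        ] [0.66776574 0.12237485 0.        ]
A scene px [[321.9050207  200.16323845]]
top tray (array([ 0.5240806 , -0.181714  ,  0.15076476]), np.float64(375.62745098039215)) [np.int64(3764)]
top mark (array([ 0.6664225 ,  0.11748162, -0.00093297]), np.float64(38.694117647058825)) [np.int64(833)]
scene tray (array([ 0.52307015, -0.18182742,  0.15662428]), np.float64(349.33725490196076)) [np.int64(4308)]
scene mark (array([0.66568389, 0.11807356, 0.00227985]), np.float64(167.9686274509804)) [np.int64(1309)]
both tray (array([ 0.52349328, -0.18164983,  0.15383564]), np.float64(732.1490196078431)) [np.int64(3764), np.int64(4308)]
both mark (array([0.66562822, 0.11765062, 0.00282116]), np.float64(226.32549019607845)) [np.int64(833), np.int64(1309)]
pen_end [0.41101722 0.10214777 0.        ]
pen [0.29364615 0.1380916  0.        ]
beaker [0.80659257 0.02517858 0.        ]
bottle [ 0.77694139 -0.11598777  0.        ]
jar [ 0.70627397 -0.3728975   0.        ]
```

View pics/crop.png

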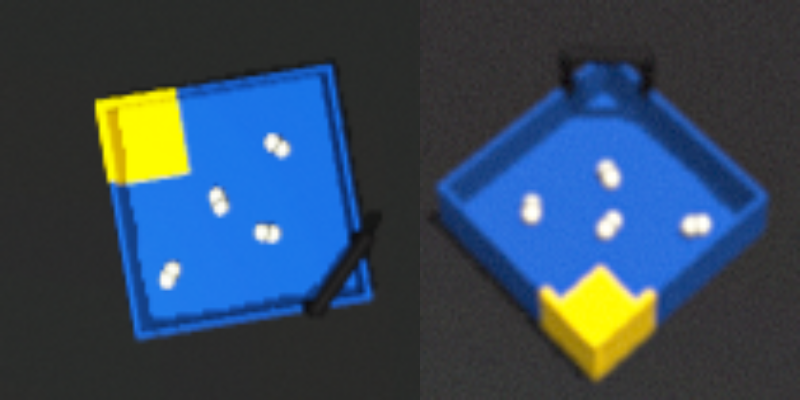

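The crop shows the robot-near tray: yellow corner at crop (140,135), handle at (345,265), four bars between, so A is the one meant. The two cameras' fits agree within about 1 mm for both tray and mark. Next I check IK over the whole plan, then grasp.

```bash
cat >> h.py <<'E'
TR=np.array([.5235,-.1817,.1538]); MK=np.array([.6657,.1177,.0015]); HZ=.0187
def tool(yaw,flip=0):
    y=np.array([np.cos(yaw+np.pi/4+flip*np.pi),np.sin(yaw+np.pi/4+flip*np.pi),0]); z=np.array([0,0,-1.]); return R.from_matrix(np.c_[np.cross(y,z),y,z])
def handle(p,yaw): return np.r_[np.array(p[:2])+R.from_euler("z",yaw).as_matrix()[:2,:2]@[-.062,-.062],.072]
def tcp(h,r): return h+r.as_matrix()[:,2]*HZ
E
python3 - <<'E'
from h import *; from bench import env,kinematics,monitor,eyes
import pickle; d=pickle.load(open("f0.pkl","rb"))
h0=handle(TR,TR[2]); print("handle",h0,"px",[proj(d[n],h0).round(0) for n in d],"expect top 385,275 scene 324,168")
for fl in(0,1):
    r=tool(TR[2],fl); print(fl,kinematics.ik(tcp(h0,r),r.as_quat()))
    rm=tool(MK[2],fl); c=MK[:2]; 
    hm=handle(np.r_[c-R.from_euler("z",MK[2]).as_matrix()[:2,:2]@[a,a]],MK[2])
    ax=R.from_euler("z",MK[2]).apply(np.array([-1,1,0])/2**.5)
    for t in(0,15,30):
        q=R.from_rotvec(ax*np.radians(t)); piv=np.r_[c,0]; rr=q*rm; hh=piv+q.apply(hm-piv); j=kinematics.ik(tcp(hh,rr),rr.as_quat()); print(t,hh.round(3),None if j is None else np.round(j,2))
E
```

```text
handle [ 0.47172989 -0.25246621  0.072     ] px [array([[384., 276.]]), array([[323., 164.]])] expect top 385,275 scene 324,168
0 [-7.10519400e-01  5.42558868e-01  1.66790851e+00 -4.44089210e-16
  9.31125278e-01 -1.64971756e+00]
0 [ 0.519 -0.03   0.072] [-0.28  0.52  1.72 -0.    0.91 -1.07]
15 [ 0.537 -0.011  0.123] [-0.15  0.57  1.49 -0.22  1.25 -0.85]
30 [0.564 0.016 0.166] [-0.03  0.7   1.21 -0.37  1.61 -0.76]
1 [-7.10519400e-01  5.42558868e-01  1.66790851e+00 -4.44089210e-16
  9.31125278e-01  1.49187509e+00]
0 [ 0.519 -0.03   0.072] [-0.28  0.52  1.72 -0.    0.91  2.07]
15 [ 0.537 -0.011  0.123] [-0.15  0.57  1.49 -0.22  1.25  2.3 ]
30 [0.564 0.016 0.166] [-0.03  0.7   1.21 -0.37  1.61  2.38]
```

```bash
python3 - <<'E'
from h import *; from bench import env,kinematics,monitor,eyes
h0=handle(TR,TR[2]); r=tool(TR[2]); p=tcp(h0,r)
env.reach(p+[0,0,.10],r.as_quat()); print(monitor.sense()["clock"])
print(env.movel(p,velocity=.08,guard=8))
env.close_gripper(60)
s=monitor.sense(); print(s["clock"],s["position"],p,s["finger_gap"],s["gripper_force"],s["contact_force"],s["ft_torque"])
o=[]
for n in("top","scene"):
    f=eyes.grab_frame(n); u,v=proj(f,h0)[0].astype(int); o.append(cv2.resize(f["frame"][v-90:v+90,u-75:u+75],(400,480)))
cv2.imwrite("pics/grasp.png",np.hstack(o)[:,:,::-1])
E
```

```text
2.825
False
4.9083 [ 0.47174082 -0.25258808  0.05348643] [ 0.47172989 -0.25246621  0.0533    ] 0.11431725493140554 58.41419756412506 [-1.18074397 -1.02963925  2.75346416] [-0.06938057  0.22408873  0.02212843]
```

View pics/grasp.png

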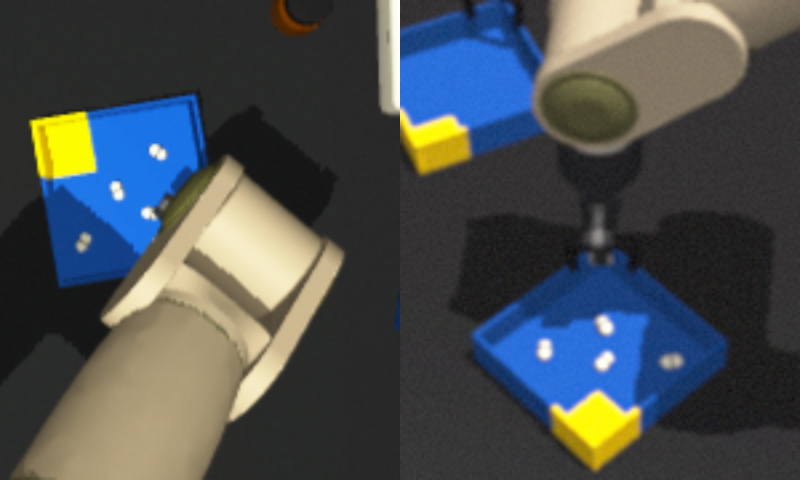

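The grasp crop shows the fingers around mid-bar (crop 600,250 scene), with the tray flat and four bars inside. The gap of about 10 mm matches the 12 mm bar. Next I slide it to the mark.

```bash
python3 - <<'E'
from h import *; from bench import env,kinematics,monitor,eyes
import pickle
rm=tool(MK[2]); M=R.from_euler("z",MK[2]).as_matrix()[:2,:2]; ct=MK[:2]-M@[a,a]; hm=handle(ct,MK[2])
p=tcp(hm,rm); p[2]=monitor.sense()["position"][2]
env.movel(p,velocity=.07,frame=rm.as_quat()); env.hold(.3)
s=monitor.sense(); print(s["clock"],s["position"],p,s["finger_gap"],s["gripper_force"],s["contact_force"],s["ft_torque"])
d={n:eyes.grab_frame(n) for n in("top","scene")}; pickle.dump(d,open("f1.pkl","wb"))
S=d["scene"]; ms=[blob(bluemask(S),proj(S,np.r_[ct,.02])[0])]; x,c=fit([S],ms,TRAY,[ct[0],ct[1],0.02]); print("want",ct,"fit",x,c)
print("corner err",x[:2]+R.from_euler("z",x[2]).as_matrix()[:2,:2]@[a,a]-MK[:2])
u,v=proj(S,np.r_[ct,.02])[0].astype(int); cv2.imwrite("pics/slid.png",cv2.resize(S["frame"][v-110:v+100,u-130:u+130],(780,600))[:,:,::-1])
E
```

```text
8.7167 [ 0.51891524 -0.02930519  0.0534661 ] [ 0.51892067 -0.02952033  0.05349056] 0.1187569593422415 58.93799364566803 [-0.52144097 -2.63174757  3.95574839] [-0.37283876  0.18573216 -0.21353488]
want [0.5808276 0.0325726] fit [ 0.58071323  0.03208878 -0.01106752] 595.1764705882352
corner err [ 0.00094874 -0.00155714]
```

View pics/slid.png

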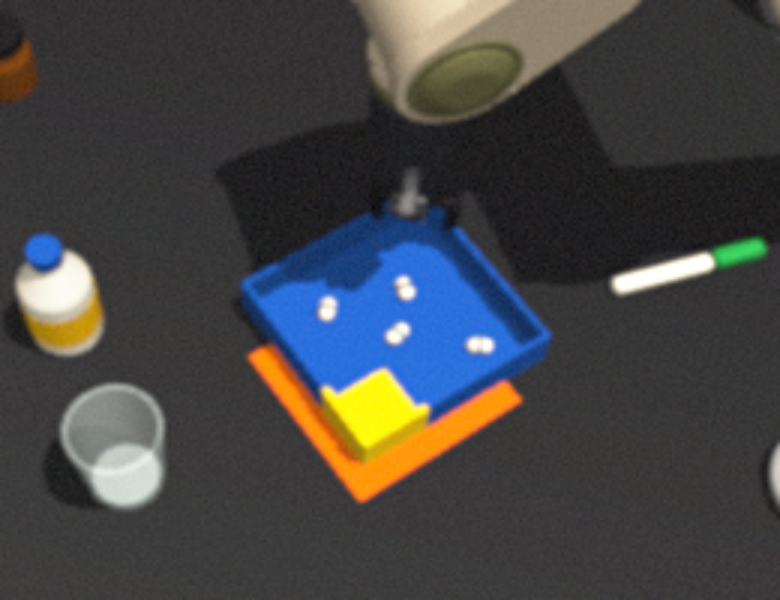

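The picture shows the yellow corner (367,450) in the tape angle (362,500 is the outer tip), sides parallel, four bars inside, nothing else touched. The fit puts the corner error at about 2 mm. Next I tilt about the corner.

```bash
python3 - <<'E'
from h import *; from bench import env,kinematics,monitor,eyes
s=monitor.sense(); p0=s["position"]; r0=R.from_quat(s["ee_rot"]); piv=np.r_[MK[:2],0]
ax=np.array([-1,1,0])/2**.5
for t in range(4,33,4):
    q=R.from_rotvec(ax*np.radians(t)); p=piv+q.apply(p0-piv); p[2]-=.001*t/32
    env.movel(p,velocity=.04,frame=(q*r0).as_quat()); s=monitor.sense()
    print(t,round(s["clock"],2),s["contact_force"].round(1),s["ft_torque"].round(2),round(s["gripper_force"],1),round(s["finger_gap"],3))
    if np.linalg.norm(s["contact_force"])>40: break
env.hold(1)
import pickle; d={n:eyes.grab_frame(n) for n in("top","scene")}; pickle.dump(d,open("f2.pkl","wb"))
S=d["scene"];u,v=proj(S,[.58,.03,.05])[0].astype(int); cv2.imwrite("pics/tilt.png",cv2.resize(S["frame"][v-110:v+100,u-130:u+130],(780,600))[:,:,::-1])
E
```

```text
4 9.34 [ 0.7 -0.8 -4.2] [ 0.08 -0.29 -0.16] 58.4 0.112
8 9.87 [ 0.7 -0.6 -2.5] [ 0.11 -0.2  -0.14] 58.5 0.12
12 10.39 [ 0.7 -2.  -1.8] [ 0.11 -0.22 -0.11] 58.5 0.116
16 10.92 [-0.6 -1.6 -2.6] [ 0.05 -0.22 -0.01] 58.6 0.117
20 11.44 [-0.  -0.8 -2.6] [ 0.08 -0.2  -0.06] 58.6 0.116
24 11.97 [ 1.  -0.6 -3. ] [ 0.14 -0.27  0.03] 58.6 0.116
28 12.49 [-0.6 -0.9 -2.1] [ 0.12 -0.25 -0.02] 58.7 0.115
32 13.02 [ 0.1 -1.5 -2.2] [ 0.22 -0.3  -0.  ] 58.7 0.12
```

View pics/tilt.png

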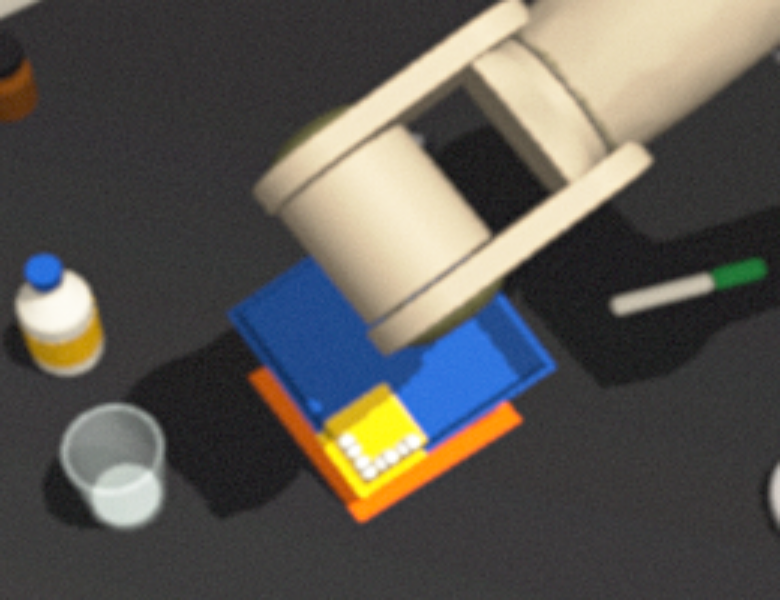

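The picture shows the tray tilted, all four bars (eight white end dots, 348–415, 440–472) in the yellow corner, and the corner at the tape. Before handing in, I check numerically that the corner rests on the bench and the bars are still.

```bash
python3 - <<'E'
from h import *; from bench import env,kinematics,monitor,eyes
from scipy.optimize import least_squares
S=eyes.grab_frame("scene"); T=eyes.grab_frame("top"); s=monitor.sense()
q=R.from_quat(s["ee_rot"])*tool(MK[2]).inv(); tilt=np.degrees(q.magnitude())
y=lambda f:blob((hsv(f)[...,0]>=24)&(hsv(f)[...,0]<34)&(hsv(f)[...,1]>150)&(hsv(f)[...,2]>60),proj(f,np.r_[MK[:2]-.03,.03])[0])
b=R.from_euler("z",MK[2])
print("tilt",tilt,s["clock"],s["contact_force"].round(1))
m=y(S); v,u=np.nonzero(m); print("yellow px lowest row",v.max(),u[v==v.max()].mean())
for dz in(0,.005,.012):
    print("predicted tip dz",dz,proj(S,np.r_[MK[:2],dz]+q.apply(b.apply([[0,0,0],[0,0,.04]]))).round(1).tolist())
for f,n in((S,"scene"),(T,"top")):
    h=hsv(f); c=proj(f,np.r_[MK[:2]-.03,.02])[0].astype(int); w=(h[...,1]<70)&(h[...,2]>150); w[:c[1]-28]=0;w[c[1]+28:]=0;w[:,:c[0]-28]=0;w[:,c[0]+28:]=0
    k=np.argwhere(w); print(n,len(k),k.mean(0) if len(k) else "")
import pickle;d=pickle.load(open("f2.pkl","rb"));c=proj(S,np.r_[MK[:2]-.03,.02])[0].astype(int); sl=np.s_[c[1]-30:c[1]+30,c[0]-30:c[0]+30]; print("change",np.abs(d["scene"]["frame"][sl].astype(int)-S["frame"][sl]).max())
x=ray(S,(u[v==v.max()].mean(),v.max()),.001);print("tip on bench",x,"mark",MK)
E
```

```text
tilt 31.989193358919326 14.2167 [-1.4 -1.9 -2. ]
yellow px lowest row 333 343.0
predicted tip dz 0 [[343.6, 328.9], [342.2, 332.1]]
predicted tip dz 0.005 [[343.6, 328.0], [342.3, 331.3]]
predicted tip dz 0.012 [[343.7, 326.9], [342.3, 330.1]]
scene 178 [317.21910112 348.58988764]
top 403 [215.77667494 233.02977667]
change 32
tip on bench [0.67255259 0.12528657 0.001     ] mark [0.6657 0.1177 0.0015]
```

```bash
python3 -c "
from bench import job
print(job.hand_in())"
```

```text
the job is handed in; nothing more can be done
None
```

I slid the tray into the tape L (yellow corner about 2 mm off), let it rest flat, then tilted it 32° with the corner on the bench; all four stir bars are in the yellow corner, the gripper is still holding it, and the job is handed in.

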